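Clear the empty tape reel from the leaning rack into the empties crate

TASK

Swing the rack's retaining bar all the way open, take out the empty component reel (the one with no tape wound between its flanges) and drop it into the empties crate, then swing the bar all the way shut again over the reels that stay. Leave those two reels standing in their slots, and do not knock the other things on the bench about.

Things in the scene. Friction and masses are not known exactly. Their poses are not given: they have to be found in the camera images.
- rack: steel reel rack fixed to the bench, base plate 360 x 230 x 12 mm, origin at the centre of its underside. Three slots in a row along its x axis, 90 mm apart: hub centres at x = -90, 0, +90 mm, y = 0, height 100 mm. A reel lies with its lower face on a support plate leaning 30 degrees from vertical, top towards rack -x (the robot's side), and slides out along that slope.
- rack_slot (a point): hub centre of a reel in the middle slot. Each support plate is 4 mm thick, 150 mm wide and ends 25 mm above the hub centre measured along the slope; two steel pins carry the rim from below. The upper rim stands free: 60 mm clear between neighbouring reels, measured square to them.
- retainer (a joint): hinge of the retaining bar, rad: 0 = shut against its stop (bar over the reels), grows to 0.95 = fully open (bar swung aside towards the rack's -y). The axis runs along the rack's x axis. It stays where it is left (friction; about 3 N at the ball moves it).
- retainer_hinge (a point): a point on the hinge axis of the retaining bar, at rack x = 0, y = -115 mm, 50 mm above the table
- retainer_ball (a point): centre of the black ball handle (24 mm across, on an 8 mm stem) at mid-bar, 200 mm from the hinge axis: at rack x = 0; shut y = -30 mm, height 231 mm; open y = -213 mm, height 224 mm. The bar is a 10 mm rod along rack x, 35 mm below the ball, 330 mm long, on an arm at each end of the rack. Shut, it passes over the reels 20 to 25 mm above their rims.
- reel_empty: the empty reel, to be dropped in the crate: 178 mm across, 18 mm wide over two translucent flanges; origin at the hub centre, z is the spindle. At the start it leans in a rack slot 30 degrees from vertical, top towards the robot; its -x axis then points from hub to top of rim. Only the white hub, 56 mm across, between the flanges, no tape. 50 to 110 g.
- reel_full: a full reel, stays in the rack: 178 mm across, 18 mm wide over two translucent flanges; origin at the hub centre, z is the spindle. At the start it leans in a rack slot 30 degrees from vertical, top towards the robot; its -x axis then points from hub to top of rim. Dark tape wound out to 160 mm across. About 0.3 kg.
- reel_half: a part-used reel, stays in the rack: 178 mm across, 18 mm wide over two translucent flanges; origin at the hub centre, z is the spindle. At the start it leans in a rack slot 30 degrees from vertical, top towards the robot; its -x axis then points from hub to top of rim. Dark tape wound out to 112 mm across. About 0.2 kg.
- crate: the empties crate: open grey plastic box fixed to the bench, 240 x 240 mm outside, 120 mm high, walls and floor 5 mm, origin at the centre of its underside, z up. One old empty reel already lies flat in it.
- old_empty: the old empty reel lying in the crate, same size as the others (178 mm across, 18 mm thick), origin at its hub centre; may be touched or shifted
- bottle: white bottle, 60 mm across, 150 mm high, origin under its base; bystander
- jar: clear jar, 56 mm across, 70 mm high, origin under its base; bystander
- screwdriver: screwdriver lying along its x axis, 180 mm long; bystander
- tape_roll: roll core lying flat, 90 mm across, 20 mm high, origin under its centre; bystander
- carton: small cardboard carton 90 x 60 x 45 mm, origin under its centre; bystander
- scanner: hand scanner lying on the bench, about 190 x 56 x 42 mm, origin on the bench under its middle; bystander
Things that resemble listed ones, but are neither listed nor needed, are in the scene too. Leave any turquoise or yellow look-alike of the reel_empty alone.

How it is judged:
By the outcome, as a careful person would: the job done as asked, in the order asked, and still so for the second after the job is handed in, with the robot touching nothing.
It also fails if it takes over 67 s, if anything falls off the work surface, if the arm or the gripper's body presses on something with over 40 N, if the wrist force passes 120 N, or if a joint passes its speed limit or range.

ROBOT

A 7-joint arm with a two-finger parallel gripper is mounted at the origin on the work surface. World frame = base frame: x ahead of the robot, y to its left, z up, the work surface at z = 0. Lengths are in m, angles in rad, forces in N, time in s.
With the tool pointing down it reaches from about 0.35 to 0.775 m from the base axis. Payload 3.1 kg.
Tool frame: the origin (TCP) lies between the finger pads; the fingertips stand 19 mm ahead of it and the grasp point (between the pads) is the TCP (tcp_to_tips is the y of the fingertips in the tool frame, in m); y points along the fingers, x is the direction in which the jaws open and shut, and the axes are right-handed (so a half turn about y gives the same grasp; the last joint's range is limited). The gripper opens to 85 mm and grips with 20 to 120 N. Pads are 22 mm wide; open, the fingers measure 114 mm over their backs; the gripper's body (76 mm by 85 mm) begins 54 mm behind the grasp point. The pads swing forward as they close: fully open they stand 13 mm farther back than shut.
Start: joints at [1.195, 0.311, 0.014, 1.512, -0.004, 1.319, -0.027], TCP at [0.18, -0.52, 0.25] pointing down, gripper open.
Joint ranges: [-2.7, 2.7], [-0.3, 1.91], [-1.27, 1.3], [0.12, 2.57], [-1.44, 4.58], [0.2, 2.03], [-3.05, 3.05]. Speed limits (rad/s): [2.79, 2.79, 3.14, 3.14, 3.14, 3.14, 3.14].

INTERFACE

Orientations are given as a unit quaternion [x, y, z, w].
In Python, from bench import * gives the robot as it stands. Calls block until the motion is done:
- goto(position, orientation): joint-space move of the TCP to a pose.
- move_straight(position, frame=None, feed=0.15): straight line of the TCP; frame=None keeps the orientation; feed is the mean speed in m/s.
- movej(angles): joint-space move.
- command_gripper(opening, newtons=None): finger opening in m; newtons is the grip in N (None keeps the last); returns when the fingers have stopped.
- hold(seconds).
- solve_ik(position, orientation): joint angles nearest the present ones, or None.
- get_image(name): name is "side" or "top" or "wrist"; returns a dict with "frame" (384x512x3 uint8, red, green, blue), "camera_matrix" (3x3 intrinsics, pixels), "rvec" (rotation vector, rad) and "tvec" (3), from world to camera coordinates, as OpenCV has them. Camera axes: x right, y down, z forward; pixel columns grow to the right and rows downward; lengths in m; the calibration is good to about 2 mm. A picture is of the moment at which its call begins. There is no depth.
A pose or a line that the arm cannot do raises IKError and nothing moves.
- job_done(): hands the job in, once; it reports no verdict.
Trained networks look in the newest picture that a camera, given by its name, has taken for a name from the list of things; names that differ only in an ending like _2 or _b are one class to them, and where a whole thing is asked for, a point or a joint stands for the part that bears it (a point fixed in the world has none). Each returns a list of dicts, best first, with "score" (0 to 1); they miss things now and then, are a little off and sometimes report something else, mostly with a low value. They report only what shows in the picture. A call takes as long as a camera call. They do not tell look-alikes from the thing itself.
- spot_in(camera, target): "bbox" ([centre column, centre row, width, height] in pixels, round what is visible of it).
- masks_of(camera, target): "region" (384x512 bool, what is visible of it) and "bbox" ([centre column, centre row, width, height] in pixels, round what is visible of it).
Readings, each from a call of its own:
- get_time(): time.
- get_joint_positions(): joint angles.
- get_dq(): joint speeds.
- get_tau(): joint torques, N m.
- get_position(): TCP position.
- get_ee_rot(): TCP orientation.
- get_force(): force on the tool from outside, world axes, zero at the start.
- get_moment(): the same for the moment, N m.
- get_width(): finger opening in m.
Only numpy, scipy, OpenCV 4.12 (cv2) and the standard library are available. Lean on these libraries where they do the work, as an engineer would, in place of code of your own. Each camera call takes 0.05 s, during which the arm holds its last target.

## Working session

There is one attempt and no reset: what is moved stays moved. The work goes in short steps, each a Python script; the robot and the scene stay as the last script left them, time stands still between calls to the robot, and variables do not carry over. Pictures are saved under pics/ and viewed, and the job is handed in when it is done.

```bash
ls; mkdir -p pics; python3 - <<'E'
from bench import *
import cv2
for n in ["side","top","wrist"]:
    d=get_image(n); cv2.imwrite(f"pics/{n}0.png",cv2.cvtColor(d["frame"],cv2.COLOR_RGB2BGR))
    R,_=cv2.Rodrigues(d["rvec"]); print(n,d["camera_matrix"].tolist(),(-R.T@d["tvec"].reshape(3)).round(3),R[2].round(3))
print(get_time())
E
```

```text
pics
side [[398.38089051726985, 0.0, 259.5350514054397], [0.0, 398.38089051726985, 188.59106260487866], [0.0, 0.0, 1.0]] [ 0.281 -0.959  1.066] [ 0.176  0.718 -0.674]
top [[449.0062392478494, 0.0, 258.0695646627238], [0.0, 449.0062392478494, 188.06969826879757], [0.0, 0.0, 1.0]] [0.32  0.026 1.958] [ 0.103 -0.02  -0.995]
wrist [[268.48947677306376, 0.0, 257.3409774668379], [0.0, 268.48947677306376, 190.19744615784654], [0.0, 0.0, 1.0]] [ 0.241 -0.497  0.373] [-0.247 -0.082 -0.966]
0.15
```

View pics/side0.png

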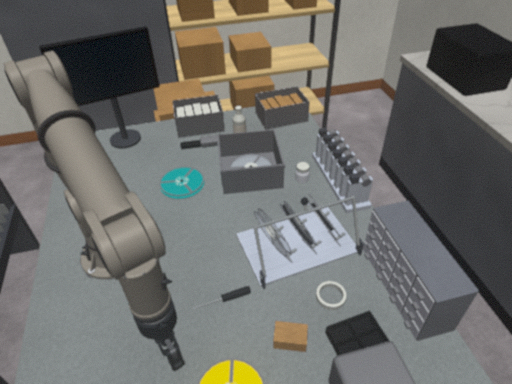

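View pics/top0.png

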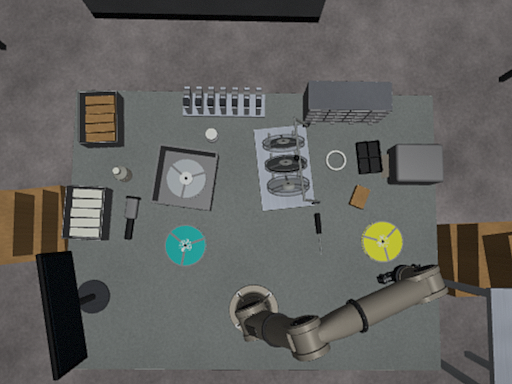

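```bash
python3 - <<'E'
import cv2
a=cv2.imread("pics/side0.png"); b=cv2.imread("pics/top0.png")
cv2.imwrite("pics/side0z.png",cv2.resize(a[90:330,200:470],None,fx=2.4,fy=2.4,interpolation=2)[:600,:800])
E
```

```text
(no output)
```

View pics/side0z.png

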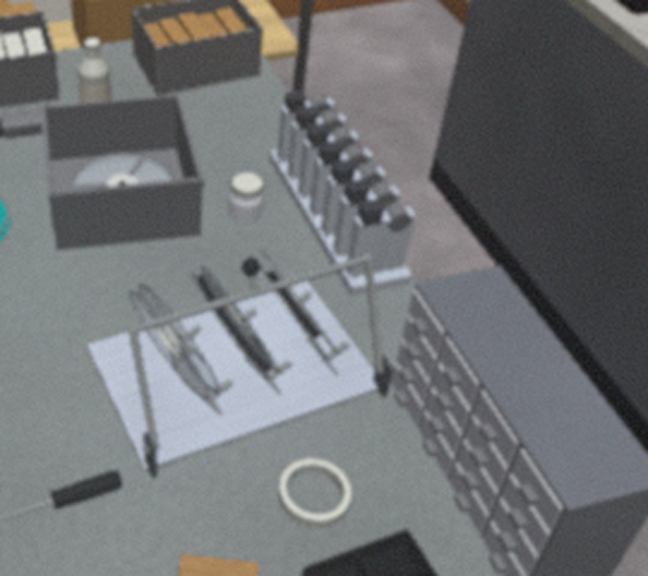

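The side view shows the rack with its bar at (270,220) and three reels. The nearest, at (275,235), looks translucent. The top view shows the reels at (288,186), (285,163) and (283,142), the crate at (186,178), and turquoise (185,245) and yellow (382,241) look-alikes. Next I'll zoom in on the top view.

```bash
python3 - <<'E'
import cv2
b=cv2.imread("pics/top0.png")
c=cv2.resize(b[115:220,240:360],None,fx=5.6,fy=5.6,interpolation=cv2.INTER_CUBIC)
cv2.imwrite("pics/top0z.png",c)
from bench import *
for n,ts in (("top",["rack","crate","reel_empty","reel_full","reel_half","retainer_ball","bottle","jar","scanner","old_empty"]),("side",["rack","retainer_ball","reel_empty","reel_full","reel_half","crate"])):
    get_image(n)
    for t in ts:
        print(n,t,[([round(float(v)) for v in q["bbox"]],round(float(q["score"]),2)) for q in spot_in(n,t)][:4])
E
```

```text
top rack [([288, 166, 70, 93], 0.77)]
top crate [([186, 178, 71, 71], 0.78), ([210, 136, 12, 14], 0.65)]
top reel_empty [([290, 188, 42, 25], 0.95), ([186, 247, 40, 43], 0.83), ([383, 243, 42, 43], 0.6)]
top reel_full [([287, 164, 42, 25], 0.59), ([211, 138, 14, 14], 0.19), ([124, 174, 20, 16], 0.18), ([288, 166, 68, 92], 0.16)]
top reel_half [([284, 142, 43, 21], 0.83), ([213, 137, 15, 16], 0.7), ([185, 178, 42, 39], 0.51), ([286, 164, 39, 24], 0.28)]
top retainer_ball [([306, 161, 24, 92], 0.62)]
top bottle [([122, 175, 21, 14], 0.51)]
top jar [([210, 136, 14, 18], 0.64)]
top scanner [([136, 219, 17, 39], 0.62)]
top old_empty [([289, 188, 39, 22], 0.75), ([187, 178, 40, 37], 0.74), ([133, 221, 18, 36], 0.53)]
side rack [([303, 244, 126, 88], 0.75), ([252, 161, 37, 15], 0.61)]
side retainer_ball [([310, 234, 103, 80], 0.58), ([251, 163, 36, 15], 0.41)]
side reel_empty [([180, 184, 45, 31], 0.79), ([272, 233, 33, 44], 0.74), ([232, 371, 68, 26], 0.71)]
side reel_full [([297, 226, 37, 46], 0.82)]
side reel_half [([322, 219, 27, 40], 0.63), ([252, 162, 43, 14], 0.51)]
side crate [([250, 161, 66, 64], 0.97), ([293, 336, 30, 28], 0.45), ([307, 235, 106, 76], 0.28)]
```

View pics/top0z.png

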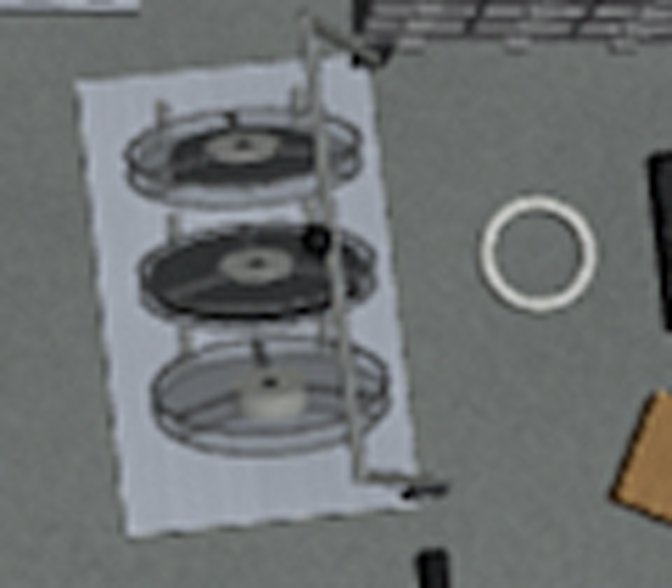

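```bash
cat > h.py <<'E'
import numpy as np, cv2
from scipy.optimize import least_squares
from scipy.spatial.transform import Rotation as Rn
def proj(d,P): return cv2.projectPoints(np.asarray(P,float).reshape(-1,3),d["rvec"],d["tvec"],d["camera_matrix"],None)[0].reshape(-1,2)
def ray(d,uv,z):
    R,_=cv2.Rodrigues(d["rvec"]);t=np.asarray(d["tvec"]).reshape(3);C=-R.T@t
    v=R.T@np.linalg.solve(d["camera_matrix"],[uv[0],uv[1],1]);return C+v*(z-C[2])/v[2]
def tf(p,P):
    P=np.asarray(P,float).reshape(-1,3);c,s=np.cos(p[2]),np.sin(p[2])
    return np.c_[p[0]+c*P[:,0]-s*P[:,1],p[1]+s*P[:,0]+c*P[:,1],P[:,2]]
E
cat > a.py <<'E'
from bench import *
from h import *
T=get_image("top");S=get_image("side")
z=lambda a,o,s:(np.array(a)+.5)/s-.5+np.array(o)
loc=np.array([[180,115,12],[-180,115,12],[-180,-115,12],[180,-115,12],[0,-30,231]])/1e3
uT=z([[78,82],[130,537],[418,505],[372,62],[316,240]],[240,115],5.6)
# side: image left->far +y? robot side corner order
uS=z([[300,280],[88,345],[148,465],[380,385],[251,267]],[200,90],2.4)
def res(p,w=0): 
    a=(proj(T,tf(p,loc))-uT);b=(proj(S,tf(p,loc))-uS)
    return np.r_[a.ravel(),b.ravel()]
r=least_squares(res,[.5,-.1,.1],loss="soft_l1");print(r.x);print(res(r.x).reshape(-1,2).round(1).tolist())
p=r.x
im=cv2.resize(cv2.cvtColor(T["frame"],cv2.COLOR_RGB2BGR)[115:220,140:360],None,fx=3.6,fy=3.6,interpolation=2)
# crate by mask
for cam,d in(("top",T),):
    get_image(cam);m=masks_of(cam,"crate")[0]["region"].astype(np.uint8)
    ys,xs=np.nonzero(m);box=cv2.minAreaRect(np.c_[xs,ys].astype(np.float32));print(box)
    print([ray(d,q,.12)[:2].round(3).tolist() for q in cv2.boxPoints(box)])
def draw(P,col):
    for u in proj(T,P): cv2.circle(im,tuple(int(v) for v in ((u-[140,115]+.5)*3.6)),2,col,-1)
draw(tf(p,loc),(0,0,255))
t=np.linspace(0,2*np.pi,40);ax=np.array([-.5,0,.866])
for x in(-.09,0,.09):
    for off in (-.009,.009):
        n=np.array([.866,0,.5])
        P=np.array([x,0,.1])+.089*(np.cos(t)[:,None]*ax+np.sin(t)[:,None]*[0,1,0])+off*n
        draw(tf(p,P),(0,255,0) if off<0 else (255,255,0))
draw(tf(p,[[x,-.045,.199] for x in(-.165,.165)]),(255,0,255))
cv2.imwrite("pics/fit.png",im)
E
python3 a.py
```

```text
[ 0.61238187 -0.12760463  0.11631966]
[[0.3, 0.7], [-0.2, 0.6], [0.9, 0.7], [-0.6, -0.9], [0.3, 0.9], [2.6, -1.5], [-0.0, -0.9], [-0.9, 0.8], [2.5, -0.6], [0.1, -0.4]]
((184.9723663330078, 177.27694702148438), (63.016639709472656, 60.63923263549805), 8.880659103393555)
[[0.445, 0.433], [0.694, 0.402], [0.657, 0.144], [0.408, 0.178]]
```

View pics/fit.png

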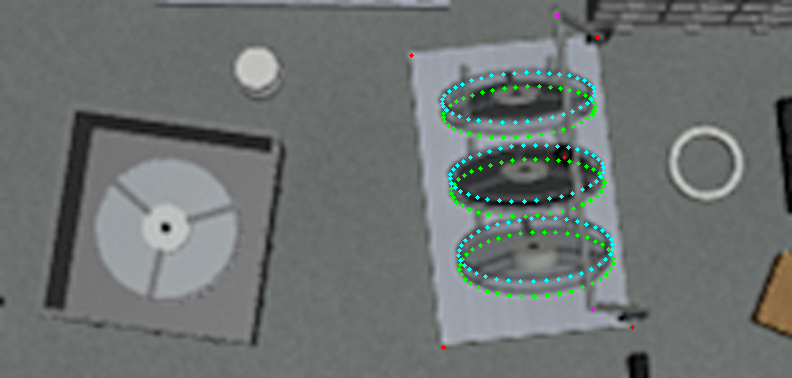

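The fit is good, with residuals of about 1 px. Candidates for the reel:
- Front slot (288,186): white hub only, no tape. This one is the target.
- Middle slot (285,163): full.
- Far slot (283,142): half.
- Old empty in the crate (186,178), turquoise (185,245) and yellow (382,241): not wanted.

The close crop confirmed the choice. Next comes a check that the planned poses are reachable.

```bash
cat >> h.py <<'E'
RK=np.array([0.6124,-0.1276,0.1163]); RZ=Rn.from_euler('z',RK[2]).as_matrix()
CR=np.array([.553,.287])
def rp(P): return tf(RK,P)[0]
def quat(X,Y): 
    X=np.array(X,float)/np.linalg.norm(X);Y=np.array(Y,float)/np.linalg.norm(Y)
    return Rn.from_matrix(np.c_[X,Y,np.cross(X,Y)]).as_quat()
A0=np.arctan2(85,181)
def ball(th,k=1.,dr=0.,sg=1):   # th opening; tool tilt k*angle; dr offset along the tool axis (back)
    a=A0-th; r=.19997
    P=np.array([0,-.115+r*np.sin(a),.05+r*np.cos(a)])
    b=k*a; u=np.array([0,np.sin(b),np.cos(b)])
    return rp(P+dr*u), quat(sg*RZ@[1,0,0],-RZ@u)
s=np.array([-.5,0,.866]);n=np.array([.866,0,.5])
def reel(h,dn=0,sg=1):  # TCP at distance h from the hub home along slope
    return rp(np.array([-.09,0,.1])+h*s+dn*n), quat(sg*RZ@n,-RZ@s)
def drop(tilt,hz,az,sg=1,h=.074):
    d=np.array([np.cos(az),np.sin(az),0]);y=np.sin(tilt)*d-np.cos(tilt)*np.array([0,0,1]);x=np.cos(tilt)*d+np.sin(tilt)*np.array([0,0,1])
    return np.r_[CR,hz]-h*y, quat(sg*x,y)
E
python3 - <<'E'
from bench import *
from h import *
print(Rn.from_quat(get_ee_rot()).as_matrix().round(2).tolist())
f=lambda q:None if q is None else np.round(q,2).tolist()
for sg in(1,-1):
  for k in (1,.5,0):
    for th in (0,.5,.98): print("ball",sg,k,th,f(solve_ik(*ball(th,k,0,sg))))
  for h in (.074,.13,.21,.26): print("reel",sg,h,f(solve_ik(*reel(h,0,sg))))
  for t in (30,45,55,65):
    for az in (.2,.48,.8): print("drop",sg,t,az,f(solve_ik(*drop(np.radians(t),.14,az,sg))))
E
```

```text
[[0.33, -0.0, 0.94], [-0.94, -0.0, 0.33], [0.0, -1.0, -0.0]]
ball 1 1 0 [0.45, 0.53, -0.69, 1.43, 0.79, 1.39, -0.26]
ball 1 1 0.5 [0.61, 0.64, -0.43, 1.05, 0.2, 1.51, 0.36]
ball 1 1 0.98 None
ball 1 0.5 0 [0.49, 0.52, -0.6, 1.35, 0.52, 1.36, -0.04]
ball 1 0.5 0.5 [0.6, 0.63, -0.43, 1.07, 0.22, 1.5, 0.34]
ball 1 0.5 0.98 [0.7, 0.9, -0.38, 0.68, 0.06, 1.74, 0.55]
ball 1 0 0 [0.55, 0.56, -0.54, 1.27, 0.28, 1.39, 0.14]
ball 1 0 0.5 [0.59, 0.62, -0.42, 1.09, 0.24, 1.48, 0.33]
ball 1 0 0.98 [0.64, 0.74, -0.37, 0.95, 0.24, 1.49, 0.46]
reel 1 0.074 [0.77, 0.07, -0.35, 2.17, -0.51, 0.5, 0.94]
reel 1 0.13 [0.79, -0.06, -0.3, 2.15, -0.51, 0.66, 0.94]
reel 1 0.21 [0.78, -0.2, -0.19, 2.09, -0.48, 0.89, 0.94]
reel 1 0.26 [0.81, -0.27, -0.15, 2.03, -0.47, 1.03, 0.94]
drop 1 30 0.2 [0.13, 0.24, -0.89, 1.95, 0.71, 0.69, -0.99]
drop 1 30 0.48 [0.27, 0.2, -0.89, 1.97, 0.39, 0.54, -0.37]
drop 1 30 0.8 [0.44, 0.26, -0.93, 1.94, 0.04, 0.56, 0.35]
drop 1 45 0.2 [-0.43, 0.1, -0.35, 2.22, 1.32, 0.44, -1.7]
drop 1 45 0.48 None
drop 1 45 0.8 [0.5, 0.17, -0.81, 2.19, -1.09, 0.28, 1.51]
drop 1 55 0.2 [0.13, 0.28
[... 938 characters left out ...]
 0.89, -2.2]
reel -1 0.26 [0.87, -0.27, -0.2, 2.03, -0.48, 1.04, -2.18]
drop -1 30 0.2 [0.26, 0.29, -1.07, 1.94, 0.81, 0.74, 2.08]
drop -1 30 0.48 [0.41, 0.25, -1.06, 1.97, 0.51, 0.57, 2.67]
drop -1 30 0.8 [0.34, 0.23, -0.8, 1.94, -0.06, 0.56, -2.71]
drop -1 45 0.2 [0.08, 0.16, -0.9, 2.21, 1.39, 0.53, 1.4]
drop -1 45 0.48 None
drop -1 45 0.8 [0.42, 0.15, -0.73, 2.2, -1.13, 0.3, -1.6]
drop -1 55 0.2 [0.13, 0.28, -1.08, 2.36, 1.9, 0.79, 0.88]
drop -1 55 0.48 [0.45, 0.19, -1.05, 2.42, 2.65, 0.39, 0.53]
drop -1 55 0.8 [0.78, 0.31, -1.07, 2.34, 4.15, 0.3, -0.45]
drop -1 65 0.2 [0.0, 0.5, -1.08, 2.47, 2.17, 1.22, 0.64]
drop -1 65 0.48 None
drop -1 65 0.8 [0.82, 0.52, -1.08, 2.45, 3.71, 0.53, 0.19]
```

```bash
cat > b.py <<'E'
from bench import *
from h import *
sv=lambda n,f:cv2.imwrite(f,cv2.cvtColor(get_image(n)["frame"],cv2.COLOR_RGB2BGR))
K=.4
for th in np.linspace(0,.98,8): assert solve_ik(*ball(th,K)) is not None
p=get_position(); move_straight([p[0],p[1],.36],feed=.3)
goto(*ball(0,K,.12)); command_gripper(.05,20)
print(get_time()); 
p,q=ball(0,K,.04); move_straight(p,q,feed=.2)
sv("wrist","pics/w1.png"); sv("side","pics/s1.png"); print(get_time(),get_force())
E
python3 b.py
```

```text
4.2833
4.9333 [-1.03857329  0.54349903 -0.35022329]
```

View pics/w1.png

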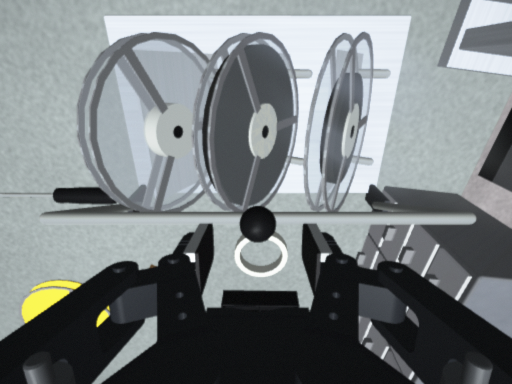

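View pics/s1.png

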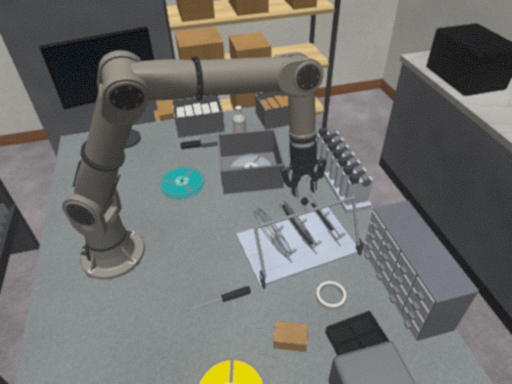

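The ball at (258,223) sits centred between the fingers at columns 203 and 312. The wrist view also confirms the front reel (160,125) is the empty one. Next I'll grip the ball and swing the bar open.

```bash
cat > c.py <<'E'
from bench import *
from h import *
sv=lambda n,f:cv2.imwrite(f,cv2.cvtColor(get_image(n)["frame"],cv2.COLOR_RGB2BGR))
K=.4
p,q=ball(0,K); move_straight(p,q,feed=.15)
command_gripper(0.0,25); print(get_width(),get_force(),get_time())
for th in np.linspace(0,.95,8)[1:]:
    p,q=ball(th,K); move_straight(p,q,feed=.15); print(round(th,2),np.round(get_force(),1),round(get_width(),4))
for th in (.965,.98):
    p,q=ball(th,K); move_straight(p,q,feed=.1); print(th,np.round(get_force(),1))
sv("wrist","pics/w2.png"); sv("top","pics/t2.png"); print(get_time())
E
python3 c.py
```

```text
0.022297951277286128 [-2.37442665  1.17838319  5.99383737] 5.7083
0.14 [-2.6 -0.1  5.9] 0.0221
0.27 [ 0.5 -0.3  3.7] 0.0222
0.41 [ 0.2 -1.2  3.9] 0.0219
0.54 [ 1.  -1.6  4.4] 0.0223
0.68 [ 0.8 -2.4  4.6] 0.0226
0.81 [ 1.8 -2.7  3.9] 0.0222
0.95 [ 2.7 -4.2  3. ] 0.0221
0.965 [ 0.3 -0.6  3.2]
0.98 [-1.   1.1  7.4]
8.6417
```

View pics/t2.png

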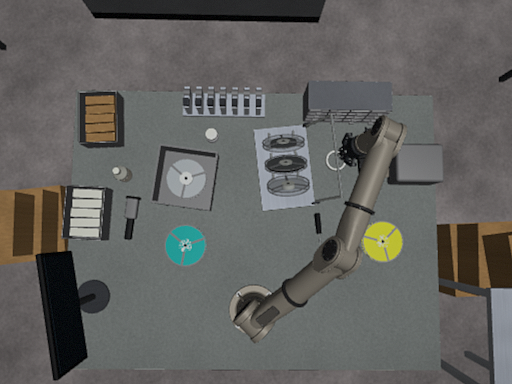

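View pics/w2.png

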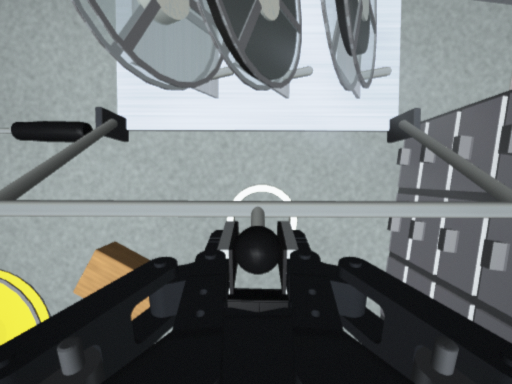

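The bar is open past the reels at column 340 in the top view. I'll push slightly more to confirm it is on the stop, then release.

```bash
cat > d.py <<'E'
from bench import *
from h import *
sv=lambda n,f:cv2.imwrite(f,cv2.cvtColor(get_image(n)["frame"],cv2.COLOR_RGB2BGR))
K=.4
for th in (.995,1.01,1.02):
    p,q=ball(th,K); move_straight(p,q,feed=.1); F=get_force(); print(th,np.round(F,1))
    if F[1]>12 or F[2]>18: break
command_gripper(.05,25); hold(.1)
d=get_image("wrist"); cv2.imwrite("pics/w3.png",cv2.cvtColor(d["frame"],cv2.COLOR_RGB2BGR))
for t in (.9,.93,.95,.97,.99):
    print(t,proj(d,ball(t)[0]).round(0).tolist())
p,q=ball(th,K,.12); move_straight(p,q,feed=.3)
T=get_image("top"); cv2.imwrite("pics/t3.png",cv2.cvtColor(T["frame"],cv2.COLOR_RGB2BGR))
S=get_image("side"); cv2.imwrite("pics/s3.png",cv2.cvtColor(S["frame"],cv2.COLOR_RGB2BGR))
for t in (.9,.95,1.):
  a=A0-t;e=[[x,-.115+.165*np.sin(a),.05+.165*np.cos(a)] for x in(-.165,.165)]
  print(t,proj(T,tf(RK,e)).round(1).tolist(),proj(S,tf(RK,e)).round(1).tolist(),proj(S,ball(t)[0]).round(1).tolist())
print(get_time())
E
python3 d.py; python3 - <<'E'
import cv2
a=cv2.imread("pics/s3.png")
cv2.imwrite("pics/s3z.png",cv2.resize(a[170:330,210:410],None,fx=3.6,fy=3.6,interpolation=2))
E
```

```text
0.995 [-4.4  5.5 10.5]
1.01 [-6.3  9.4 15. ]
1.02 [-7.9 11.2 17.3]
0.9 [[262.0, 216.0]]
0.93 [[261.0, 226.0]]
0.95 [[261.0, 233.0]]
0.97 [[261.0, 239.0]]
0.99 [[261.0, 245.0]]Traceback (most recent call last):
  File "d.py", line 12, in <module>
    p,q=ball(th,K,.12); move_straight(p,q,feed=.3)
                        ~~~~~~~~~~~~~^^^^^^^^^^^^^
bench.IKError: the arm cannot follow that straight line within its joint ranges
[ WARN:0@0.018] global loadsave.cpp:275 findDecoder imread_('pics/s3.png'): can't open/read file: check file path/integrity
Traceback (most recent call last):
TypeError: 'NoneType' object is not subscriptable
```

View pics/w3.png

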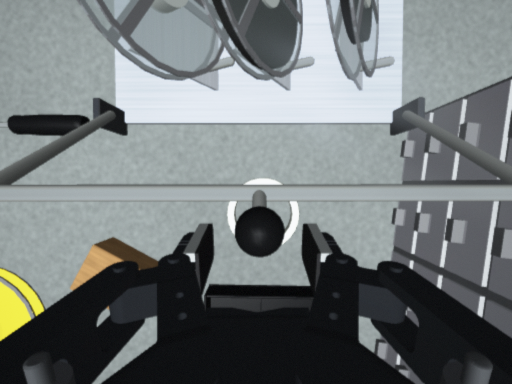

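The force rose steadily against the stop, and the ball at (260,231) corresponds to about 0.945 rad, so the bar is fully open. Next is a retreat and the approach to the reel.

```bash
cat > e.py <<'E'
from bench import *
from h import *
sv=lambda n,f:cv2.imwrite(f,cv2.cvtColor(get_image(n)["frame"],cv2.COLOR_RGB2BGR))
K=.4
p,q=ball(.98,K,.055); move_straight(p,q,feed=.2)
p=get_position(); move_straight(p+np.array([-.06,.06,.10]),feed=.3)
print(get_time())
S=get_image("side"); cv2.imwrite("pics/s3.png",cv2.cvtColor(S["frame"],cv2.COLOR_RGB2BGR))
goto(*reel(.20)); print(get_position()-reel(.2)[0])
command_gripper(.045,40)
p,q=reel(.125); move_straight(p,q,feed=.2)
sv("wrist","pics/w4.png"); sv("side","pics/s4.png"); sv("top","pics/t4.png"); print(get_time(),np.round(get_force(),1))
E
python3 e.py; python3 - <<'E'
import cv2
a=cv2.imread("pics/s4.png")
cv2.imwrite("pics/s4z.png",cv2.resize(a[150:310,210:410],None,fx=3.6,fy=3.6,interpolation=2))
E
```

```text
10.9583
[ 0.0011098  -0.00067761  0.00098862]
13.1667 [0.2 0.1 0.4]
```

View pics/s4z.png

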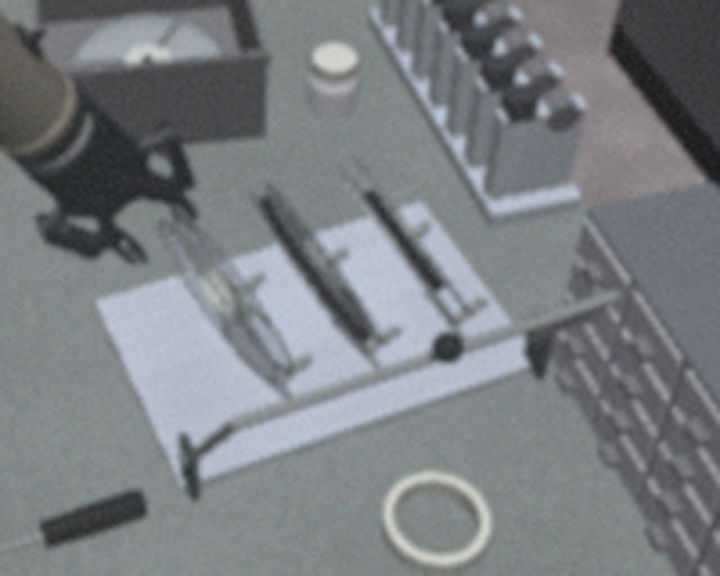

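View pics/w4.png

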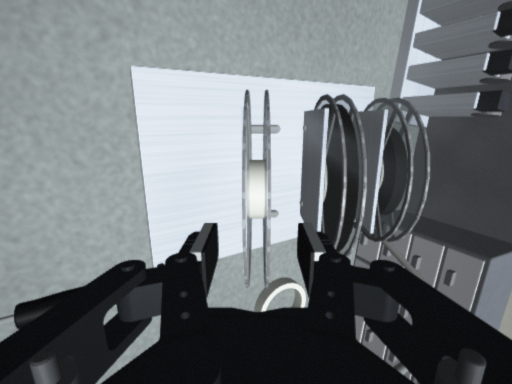

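The bar lies open. The empty reel (column 257) is centred between the fingers at columns 205 and 310. Next I'll grip it and slide it out.

```bash
cat > f.py <<'E'
from bench import *
from h import *
sv=lambda n,f:cv2.imwrite(f,cv2.cvtColor(get_image(n)["frame"],cv2.COLOR_RGB2BGR))
p,q=reel(.074); move_straight(p,q,feed=.12); print(np.round(get_force(),1))
command_gripper(0,40); print(get_width(),np.round(get_force(),1))
p,q=reel(.10,.0005); move_straight(p,q,feed=.1); print(get_width(),np.round(get_force(),1))
p,q=reel(.215,.001); move_straight(p,q,feed=.15); print(get_width(),np.round(get_force(),1))
p=get_position(); move_straight([p[0]-.02,p[1],.36],feed=.25)
print(get_time(),get_width())
sv("wrist","pics/w5.png"); sv("side","pics/s5.png")
f=lambda q:None if q is None else np.round(q,2).tolist()
print(f(get_joint_positions()))
for t in (30,35,40,45):
  for az in (-.1,.1,.25):
    print(t,az,[f(solve_ik(*drop(np.radians(t),hz,az))) for hz in(.13,.23)])
E
python3 f.py
```

```text
[-0.5  0.2  0.7]
0.017380325988935835 [-3.1 -1.   5.8]
0.017384949289887274 [ 0.6  0.5 -0.1]
0.01738857045820817 [-0.4  0.7 -1. ]
16.1167 0.017499919087442514
[1.06, -0.29, -0.34, 1.95, -0.53, 1.14, 0.97]
30 -0.1 [[-1.09, 0.23, 0.38, 1.91, 0.46, 0.71, -1.14], [0.22, 0.35, -1.25, 1.71, 0.87, 1.17, -1.36]]
30 0.1 [[0.02, 0.26, -0.83, 1.94, 0.79, 0.74, -1.18], [-0.71, 0.08, 0.01, 1.8, 0.38, 0.85, -0.79]]
30 0.25 [[0.06, 0.22, -0.79, 1.97, 0.65, 0.62, -0.89], [0.48, 0.2, -1.25, 1.8, 0.56, 0.86, -0.75]]
35 -0.1 [[-1.15, 0.21, 0.38, 1.98, 0.66, 0.66, -1.36], [-1.0, 0.1, 0.2, 1.83, 0.59, 0.9, -1.21]]
35 0.1 [[-0.92, 0.14, 0.2, 2.05, 0.66, 0.53, -1.14], [-0.75, 0.04, 0.01, 1.9, 0.52, 0.76, -0.94]]
35 0.25 [[-0.67, 0.11, 0.01, 2.09, 0.57, 0.43, -0.87], [-0.49, 0.01, -0.17, 1.93, 0.38, 0.67, -0.65]]
40 -0.1 [[-1.37, 0.22, 0.57, 2.06, 0.81, 0.61, -1.55], [-1.23, 0.08, 0.38, 1.91, 0.73, 0.85, -1.37]]
40 0.1 [[-1.3, 0.14, 0.57, 2.15, 0.86, 0.44, -1.37], [0.42, 0.11, -1.26, 1.96, 0.83, 0.76, -1.22]]
40 0.25 [[-1.05, 0.09, 0.38, 2.19, 0.84, 0.32, -1.16], [0.5, -0.01, -1.16, 2.0, 0.5, 0.55, -0.76]]
45 -0.1 [[0.07, 0.53, -1.26, 2.07, 1.48, 1.2, -2.04], [-1.46, 0.08, 0.56, 1.99, 0.88, 0.82, -1.54]]
45 0.1 [[-1.52, 0.16, 0.76, 2.23, 1.18, 0.4, -1.73], [-0.47, -0.0, -0.35, 2.06, 0.9, 0.65, -1.35]]
45 0.25 [[-1.43, 0.1, 0.75, 2.28, 1.33, 0.26, -1.68], [0.59, -0.09, -1.22, 2.09, 0.53, 0.4, -0.83]]
```

View pics/w5.png

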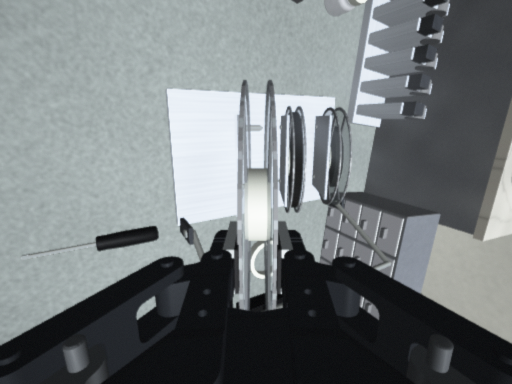

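View pics/s5.png

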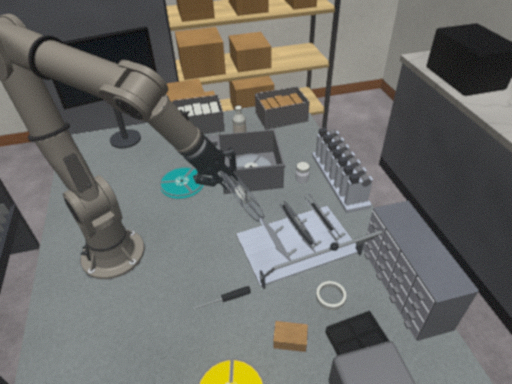

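The reel is held (width 17.4 mm) and the other two still stand in the rack. Next I'll carry it to the crate.

```bash
cat > g.py <<'E'
from bench import *
from h import *
sv=lambda n,f:cv2.imwrite(f,cv2.cvtColor(get_image(n)["frame"],cv2.COLOR_RGB2BGR))
az=.15; sh=.03*np.array([np.cos(az),np.sin(az),0]); t=np.radians(35)
p,q=drop(t,.28,az)
try: move_straight(p+sh,q,feed=.25); print("straight")
except IKError as e: print(e); goto(p+sh,q)
print(get_time(),get_width(),np.round(get_joint_positions(),2),get_position()-p-sh)
sv("top","pics/t6.png"); sv("wrist","pics/w6.png"); sv("side","pics/s6.png")
E
python3 g.py
```

```text
the arm cannot follow that straight line within its joint ranges
17.8917 0.017419357939276407 [-0.51  0.05 -0.17  1.76  0.42  0.83 -0.74] [ 0.00072983 -0.00227718 -0.00031474]
```

View pics/w6.png

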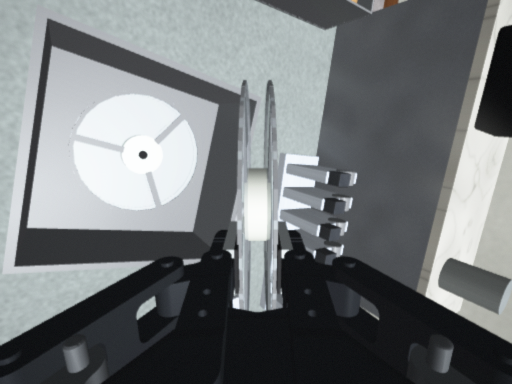

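View pics/s6.png

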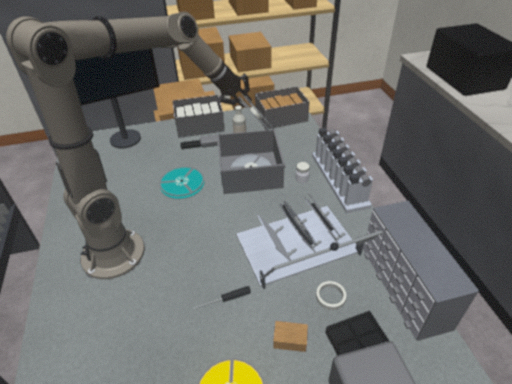

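```bash
cat > i.py <<'E'
from bench import *
from h import *
sv=lambda n,f:cv2.imwrite(f,cv2.cvtColor(get_image(n)["frame"],cv2.COLOR_RGB2BGR))
az=.15; sh=.022*np.array([np.cos(az),np.sin(az),0]); t=np.radians(35)
p,q=drop(t,.128,az)
try: move_straight(p+sh,q,feed=.15); print("straight")
except IKError as e: print(e); goto(p+sh,q)
print(get_time(),np.round(get_force(),1),get_width())
sv("top","pics/t7.png"); sv("wrist","pics/w7.png"); sv("side","pics/s7.png")
E
python3 i.py; python3 - <<'E'
import cv2,numpy as np
a=cv2.imread("pics/t7.png")[110:250,100:250];b=cv2.imread("pics/s7.png")[90:230,160:310]
cv2.imwrite("pics/z7.png",np.hstack([cv2.resize(x,(400,373),interpolation=2) for x in(a,b)]))
E
```

```text
straight
19.2083 [0.6 0.7 0. ] 0.01759569925279366
```

View pics/z7.png

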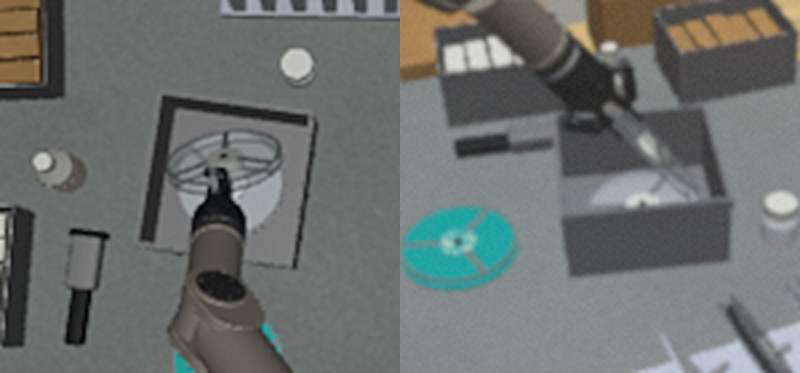

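View pics/w7.png

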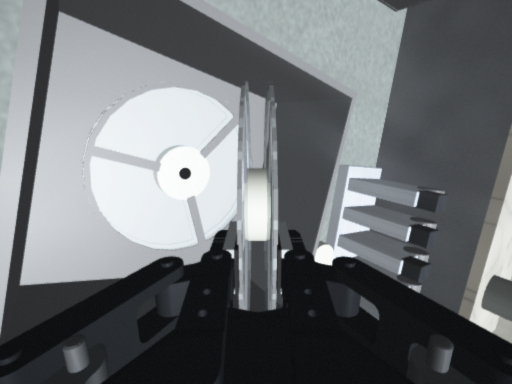

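The reel sits inside the crate walls, slightly left of centre. I'll nudge it 8 mm to -y and release.

```bash
cat > j.py <<'E'
from bench import *
from h import *
sv=lambda n,f:cv2.imwrite(f,cv2.cvtColor(get_image(n)["frame"],cv2.COLOR_RGB2BGR))
p=get_position(); move_straight(p+np.array([0,-.008,-.01]),feed=.1)
command_gripper(.04,40); 
Y=Rn.from_quat(get_ee_rot()).as_matrix()[:,1]
p=get_position(); move_straight(p-.09*Y+np.array([0,0,.03]),feed=.2)
p=get_position(); move_straight([p[0],p[1],.36],feed=.3)
print(get_time(),np.round(get_force(),1),get_width())
sv("top","pics/t8.png"); sv("wrist","pics/w8.png"); sv("side","pics/s8.png")
E
python3 j.py; python3 - <<'E'
import cv2,numpy as np
a=cv2.imread("pics/t8.png")[110:250,100:250];b=cv2.imread("pics/s8.png")[90:230,160:310]
cv2.imwrite("pics/z8.png",np.hstack([cv2.resize(x,(400,373),interpolation=2) for x in(a,b)]))
E
```

```text
21.1083 [-0.1  0.  -0.8] 0.04010163147869606
```

View pics/z8.png

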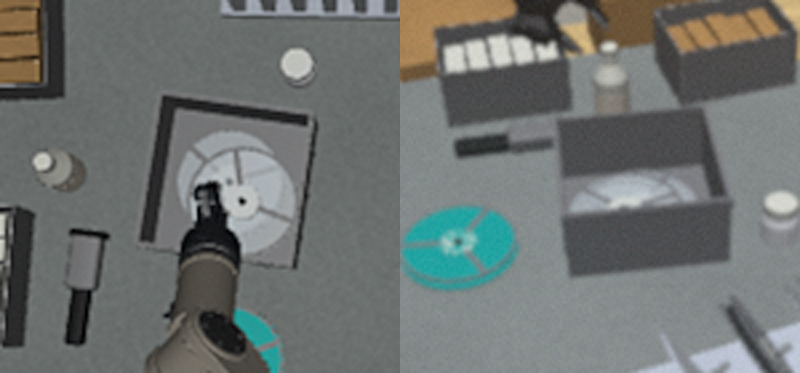

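View pics/s8.png

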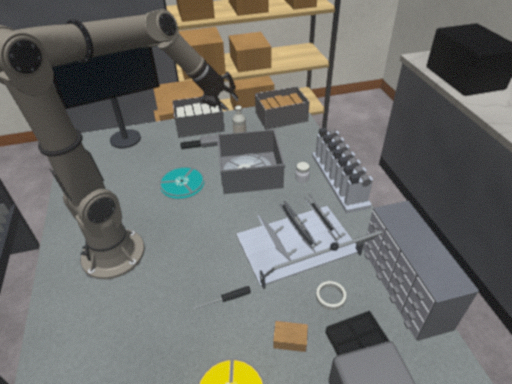

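The dropped reel lies flat in the crate on the old one, and the remaining two stand. Now to close the bar.

```bash
cat > k.py <<'E'
from bench import *
from h import *
sv=lambda n,f:cv2.imwrite(f,cv2.cvtColor(get_image(n)["frame"],cv2.COLOR_RGB2BGR))
K=.4
p,q=ball(.98,K,.055); a=p+np.array([-.06,.06,.10]); 
goto(a,q); command_gripper(.05,25); print(get_time(),np.round(get_joint_positions(),2))
p,q=ball(.945,K,.055); move_straight(p,q,feed=.25)
p,q=ball(.945,K,.03); move_straight(p,q,feed=.15)
d=get_image("wrist");cv2.imwrite("pics/w9.png",cv2.cvtColor(d["frame"],cv2.COLOR_RGB2BGR))
print(proj(d,ball(.945)[0]),get_time())
E
python3 k.py
```

```text
23.575 [ 0.67  0.67 -0.35  0.71  0.03  1.9   0.5 ]
[[260.0886124  230.10908854]] 24.5917
```

View pics/w9.png

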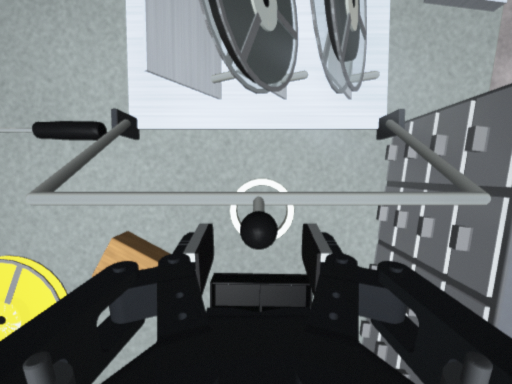

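The ball at (259,230) matches the prediction of (260,230). I'll grip it and swing the bar shut.

```bash
cat > l.py <<'E'
from bench import *
from h import *
sv=lambda n,f:cv2.imwrite(f,cv2.cvtColor(get_image(n)["frame"],cv2.COLOR_RGB2BGR))
K=.4
p,q=ball(.945,K); move_straight(p,q,feed=.12)
command_gripper(0.0,25); print(get_width(),np.round(get_force(),1))
for th in np.linspace(.945,0,8)[1:]:
    p,q=ball(th,K); move_straight(p,q,feed=.15); print(round(th,2),np.round(get_force(),1),round(get_width(),4))
for th in (-.015,-.03,-.045,-.055,-.065):
    p,q=ball(th,K); move_straight(p,q,feed=.1); F=get_force(); print(th,np.round(F,1))
    if F[1]<-12 or F[2]>18: break
sv("wrist","pics/w10.png"); print(get_time())
E
python3 l.py
```

```text
0.021793689671494525 [0.7 0.5 2.9]
0.81 [ 0.8 -1.5  5.9] 0.0218
0.68 [-0.8 -0.5  6.5] 0.0223
0.54 [-0.9 -0.3  9.8] 0.0222
0.4 [-2.8  1.8 10.3] 0.022
0.27 [-3.9  2.7 11.9] 0.0223
0.14 [-4.1  5.4 11.3] 0.0223
0.0 [-4.3  6.4 10.4] 0.0223
-0.015 [-4.3  3.8 13.2]
-0.03 [-3.4  0.7 14.7]
-0.045 [-4.7 -0.9 17.3]
-0.055 [-4.  -3.7 19. ]
28.7333
```

View pics/w10.png

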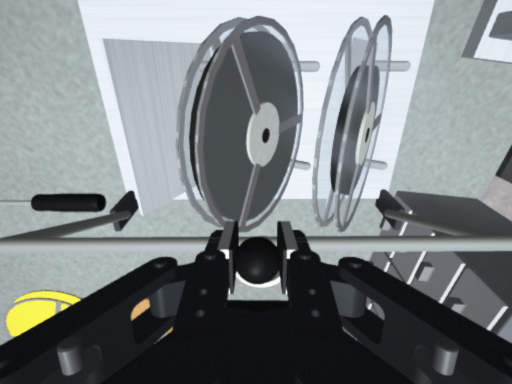

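```bash
cat > m.py <<'E'
from bench import *
from h import *
K=.4
command_gripper(.05,25); hold(.1)
p,q=ball(-.02,K,.035); move_straight(p,q,feed=.2)
d=get_image("wrist");cv2.imwrite("pics/w11.png",cv2.cvtColor(d["frame"],cv2.COLOR_RGB2BGR))
for t in (-.03,0,.03,.06): print(t,proj(d,ball(t)[0]).round(1).tolist())
p,q=ball(0,K,.14); move_straight(p,q,feed=.3)
p=get_position()
for tgt in ([.40,-.35,.40],[.35,-.30,.42]):
    try: goto(tgt,quat(RZ@[1,0,0],[0,0,-1])); break
    except IKError as e: print(e)
for n in("top","side"):
    d=get_image(n);cv2.imwrite(f"pics/{n}12.png",cv2.cvtColor(d["frame"],cv2.COLOR_RGB2BGR))
    print(n,[(t,proj(d,ball(t)[0]).round(1).tolist()) for t in (-.05,0,.05,.1)])
print(get_time())
E
python3 m.py; python3 - <<'E'
import cv2,numpy as np
a=cv2.imread("pics/top12.png")[110:220,235:345];b=cv2.imread("pics/side12.png")[180:300,230:370]
cv2.imwrite("pics/z12.png",np.hstack([cv2.resize(x,(400,400*x.shape[0]//x.shape[1]),interpolation=2)[:342] for x in(a,b)]))
E
```

```text
-0.03 [[258.5, 222.4]]
0 [[258.5, 231.8]]
0.03 [[258.5, 241.2]]
0.06 [[258.5, 250.4]]
top [(-0.05, [[294.0, 158.8]]), (0, [[296.4, 158.3]]), (0.05, [[298.8, 157.9]]), (0.1, [[301.3, 157.5]])]
side [(-0.05, [[303.0, 199.7]]), (0, [[304.4, 200.6]]), (0.05, [[305.9, 201.6]]), (0.1, [[307.3, 202.7]])]
31.375
```

View pics/z12.png

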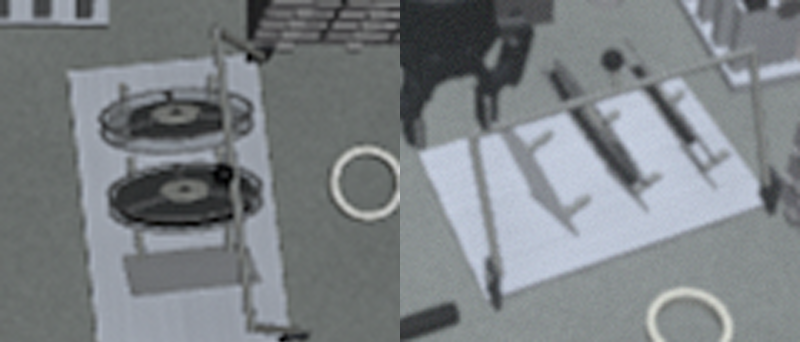

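View pics/top12.png

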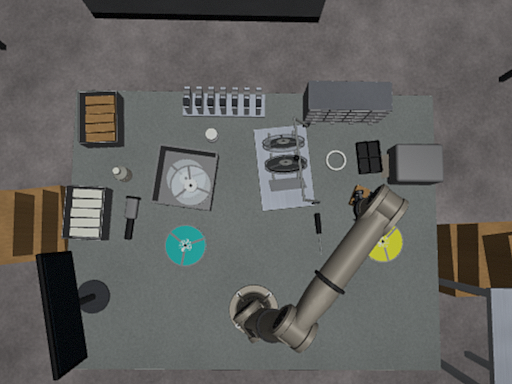

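View pics/w11.png

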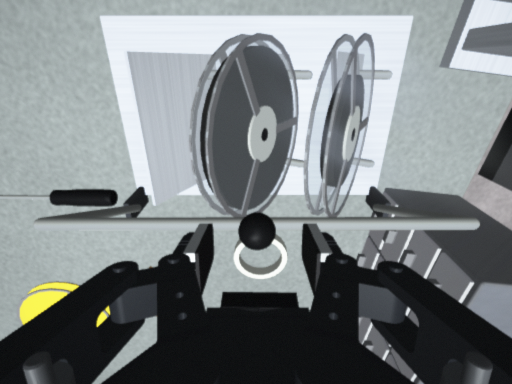

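The ball at (257,231) matches θ = 0, where the prediction was (258.5,231.8). The bar is shut, both reels stand, the empty lies in the crate and the bystanders I can see have not moved. I'll hand it in.

```bash
python3 -c "
from bench import *
print(get_force(),get_time()); job_done()"
```

```text
[ 0.40212003  0.50606834 -0.1063102 ] 31.375
the job is handed in; nothing more can be done
```

The job is handed in at 31.4 s of the 67 s allowed. I swung the bar open, took the empty reel from the front slot and dropped it into the crate, then swung the bar shut.

- **Bar open:** the force rose steadily against the open stop. The ball's image position matched about 0.945 rad of the 0.95 full travel.
- **Reel:** it was held at 17.4 mm width and now lies flat in the crate on top of the old empty.
- **Bar shut:** the force again rose against the stop. The ball is within about 1–2 px of where it should be when shut, in the wrist and top views.
- **What stays:** the full and half reels still stand in their slots, and the arm touches nothing.
- **Bystanders:** I saw none shifted. The carton is partly hidden behind the arm in the last top picture, but the arm never went near it.

Two straight-line moves were refused by the arm's joint limits, and I replaced each with another path. No check failed or disagreed.

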